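# Zero a stepped level lever, click it up to the third detent and store it

## Task

On the plywood control console, push the black paddle lever back towards the console's near edge until it is at zero at the near end of its slot, then push it away again by exactly three clicks, so that it is left sitting in the third detent after zero. Only when it sits there, press the large dome push-button fully down to store the level and let it come up again. Only push with the fingers: do not grip the lever, and leave the other keys, the joystick and the loose things lying around as they are.

Things in the scene. Friction and masses are not known exactly. Their poses are not given: they have to be found in the camera images.
- console: home-built control console fixed on the desk: low plywood box 330 mm deep (its x) by 500 mm wide (its y), level top panel 60 mm above the desk. Origin: centre of the underside. Its x axis runs from the near (operator's) edge to the far edge, y to the left, z up; 'console frame' below means this.
- lever (a joint): slide of the lever along console +x, m: 0 = zero, near end of the slot (hard stop 1.5 mm short of it); grows as it is pushed away from the near edge. Seven detents (sprung ball on a hidden ridged comb), 13 mm apart: 0, 0.013, 0.026, 0.039 (third click after zero), 0.052, 0.065, 0.078 (far end, stop 1.5 mm beyond). Starts at or near one of the last three; stays in the detent where it is left.
- paddle (a point): centre of the lever's paddle, a black flat handle 14 mm thick (console x), 30 mm wide (y), lower edge 8 mm and top 49 mm above the panel; this point 25 mm above it. At lever = 0 it lies at (-0.030, +0.130) in the console frame. It rides on a 6 mm steel stem in an aluminium slot plate; 45 mm of panel before and behind it is free wherever it stands, and 35 mm on either side.
- paddle_near: half of the paddle facing the near edge, 7 mm thick: push here to move the lever away. Origin: at panel height below the paddle's middle. Some 7 N (at most 10 N) pushes the lever out of a detent; past halfway (6.5 mm) it snaps on by itself, ahead of the finger, and settles in the next detent 13 mm on.
- paddle_far: half of the paddle facing the far edge, 7 mm thick: push here to bring the lever back to zero. Origin: at panel height below the paddle's middle; axes as the console's. Touching the near and the far half at once, over 1.5 N each, counts as gripping the lever.
- dome (a joint): travel of the large dome push-button, in m: 0 = up, 0.006 = fully down; sprung, 1.5 N to start and about 5 N at the bottom; springs back up when let go.
- dome_top (a point): top middle of the large white dome push-button, 56 mm across, in a black bezel 68 mm across, near the console's right front corner at (-0.050, -0.160) in the console frame; this point is 26 mm above the panel when up. Every other key is 32 mm or smaller.
- keys: all the other controls, rigid, not to be pressed: three rows of small square keys 15 mm wide and 10 mm high in the middle of the panel, five round keys, one larger rectangular key and a bat-top joystick 61 mm high in the far left corner. Origin: on the panel's surface, at its centre.
- screwdriver: loose screwdriver, 150 mm long, lying along the console's near edge on the panel. Leave alone. Origin: at its underside.
- spare_button: loose spare push-button, 30 mm across, 26 mm high, standing on the panel left of the lever, 75 mm from the slot's line. Leave alone.
- parts_tray: loose small open tray 65 x 50 x 22 mm on the panel in its near left corner. Leave alone.
- cup: loose cup, 80 mm across, 105 mm high, on the desk left of the console. Leave alone.
- tin: loose glass jar with a steel lid, 58 mm across, 75 mm high, on the desk right of the console. Leave alone.
- headphones: loose pair of headphones, about 75 mm high, on the desk right of the console, nearer the front than the jar. Leave alone.

How it is judged (in metres and radians):
On the way, in this order (a step that is already met when the one before it is completed fails the run):
1. the lever is pushed back to zero at the near end of its slot (value of joint lever below 0.004 m), for 0.2 s.
2. the lever is in the third detent after zero (value of joint lever between 0.035 and 0.043 m), for 0.3 s.
3. the large dome push-button is pressed down (value of joint dome above 0.0042 m), for 0.05 s.
At the end, for the whole second after the job is handed in: the lever sits in the third detent after zero (0.039 m, within 4 mm) and the dome button has come up again (less than 1.5 mm down) (all of step 2 and value of joint dome below 0.0015 m); the robot touches nothing.
It fails at once if the dome button is pressed while the lever is not in the third detent (value of joint dome above 0.003 m and not (value of joint lever between 0.035 and 0.043 m)).
It fails at once if the lever is gripped instead of pushed (contact force between the fingers and paddle_near above 1.5 N and contact force between the fingers and paddle_far above 1.5 N).
It fails at once if another key or the joystick is pressed (contact force between any of the fingers, the arm and keys above 3 N).
It fails at once if a loose thing is picked up or knocked more than 25 mm from its place (distance of any of screwdriver, spare_button, parts_tray, cup, tin, headphones from where it was at the start of the episode above 0.025 m).
It also fails if it takes over 61 s, if anything falls off the work surface, if the arm or the gripper's body presses on something with over 40 N, if the wrist force passes 120 N, or if a joint passes its speed limit or range.

## Robot

A 6-joint arm with a two-finger parallel gripper is mounted at the origin on the work surface. World frame = base frame: x ahead of the robot, y to its left, z up, the work surface at z = 0. Lengths are in mm, angles in degrees, forces in N, time in s.
With the tool pointing down it reaches from about 300 to 850 mm from the base axis. Payload 4.2 kg.
Tool frame: the origin (TCP) lies at the very end of the fingers, on their centre line; the grasp point (between the pads) lies 19 mm behind it; x points along the fingers, z is the direction in which the jaws open and shut, and the axes are right-handed (so a half turn about x gives the same grasp; the last joint's range is limited). The gripper opens to 91 mm and grips with 3 to 60 N. Pads are 32 mm wide; open, the fingers measure 118 mm over their backs; the gripper's body (76 mm by 178 mm) begins 60 mm behind the grasp point.
Start: joints at [75.459, 18.312, 89.639, -0, 72.044, -1.146], TCP at [133.216, 559.375, 177.576] pointing down, gripper open.
Joint ranges: [-177.97, 177.97], [-48.28, 115.42], [12.27, 149.76], [-77.06, 257.06], [2.81, 150.46], [-146.56, 146.56]. Speed limits (degrees/s): [147.25, 147.25, 180, 180, 180, 180].

## Interface

Orientations are given as [roll, pitch, yaw] about the fixed x, y, z axes, in that order (R = Rz(yaw) Ry(pitch) Rx(roll)).
In Python, from workcell import state, grab_frame, camera_info, env, search_frame, place_of gives the robot as it stands.
- The arm moves only by the tool drive_tool, never from a script. Its argument "plan" is a list of rows, each a list of 7 numbers: the turn, a rotation vector about the world's x, y, z in degrees, then the shift along the world's x, y, z in mm, then the finger opening in mm, from 0 to 91.2. In form: [[wx, wy, wz, dx, dy, dz, jaw], ...]. A call has 1 to 10 rows; each row is the pose to reach, as a shift and turn from the pose measured when the call began; what a row does not reach only later rows make up. A row lasts 1/8 s, in which the tool goes at most 62.5 mm and 10.7 degrees, less where a joint would pass 70% of its speed; a pose out of reach is approached as far as the arm can. A call with a gripper value outside its range is refused whole. The fingers move at their own pace and stop on an object; "grip_force" is the grip in N (left out, the last holds). Time passes only in rows, so rows that repeat a pose let the fingers close. It gives the time, the measured TCP pose, the force and the opening at its end, in the units of the state.
- state(): the state, without advancing time (a new reading comes with each control period).
- grab_frame(name): name is "side" or "top" or "wrist"; returns the picture (400x640x3 uint8, red, green, blue); there is no depth.
- camera_info(name): a dict with "intrinsics" (3x3 intrinsics, pixels), "k1" (the pictures are not rectified: a ray, as slopes to the right and down, at radius r is drawn at 1 + k1 r^2 times it, then the intrinsics apply), "origin" and "orientation" of the camera in the world; the wrist camera has in their place "hand_eye" (4x4, takes a point from camera to tool coordinates, whose origin is the TCP and whose axes are the tool frame's). Camera axes: x right, y down, z forward; pixel columns grow to the right and rows downward; lengths in mm; the calibration is good to about 2 mm. A picture is of the moment at which its call begins: read the wrist's pose just before it. camera_info takes no time and is no camera call.
- env.job_done(): hands the job in, once; it reports no verdict.
Trained networks look in the newest picture that a camera, given by its name, has taken for a name from the list of things; names that differ only in an ending like _2 or _b are one class to them, and where a whole thing is asked for, a point or a joint stands for the part that bears it (a point fixed in the world has none). Each returns a list of dicts, best first, with "p" (0 to 1); they miss things now and then, are a little off and sometimes report something else, mostly with a low value. They report only what shows in the picture. A call takes as long as a camera call.
- search_frame(camera, label): "rect" ([left, top, right, bottom] as shares, 0 to 1, of the picture: columns of its width, rows of its height, round what is visible of it).
- place_of(camera, label): "location" ([column, row] as shares, 0 to 1, of the picture: columns of its width, rows of its height: a listed point, or the origin of a listed thing).
The state is a dict: "time_s": time; "qpos": joint angles; "qvel": joint speeds; "effort": joint torques, N m; "ee_pos": TCP position; "ee_rot": TCP orientation; "force": force on the tool from outside, world axes, zero at the start; "torque": the same for the moment, N m; "gripper_width": finger opening in mm.
Only numpy, scipy, OpenCV 4.12 (cv2) and the standard library are available. Lean on these libraries where they do the work, as an engineer would, in place of code of your own. Each camera call takes 0.05 s, during which the arm holds its last target. There are 200 camera calls.

## Working session

There is one attempt and no reset: what is moved stays moved. The work goes in short steps, Python scripts to look and compute and a tool call to move; the robot and the scene stay as the last step left them, time stands still between calls to the robot, and variables do not carry over. Pictures are saved under pics/ and viewed, about 8 in all and at most 12, crops included, and the job is handed in when it is done.

Besides the shell and the picture viewer there is one more tool, called after ">>>" by a JSON object that holds its "api" and its "payload". drive_tool: Moves the arm, as the interface text tells. Its arguments: {"type":"object","properties":{"plan":{"type":"array"},"grip_force":{"type":"number"}},"required":["plan"]}

```bash
mkdir -p pics; ls; cat > h.py <<'E'
import numpy as np, cv2
from workcell import *
def save(cam,name):
    im=grab_frame(cam); cv2.imwrite(f'pics/{name}.png',im[:,:,::-1]); return im
E
python3 - <<'E'
from h import *
s=state(); print({k:np.round(v,3) for k,v in s.items()})
a=save('top','top0'); b=save('side','side0')
cv2.imwrite('pics/both0.png',cv2.resize(np.vstack([a,b])[:,:,::-1],None,fx=.75,fy=.75,interpolation=cv2.INTER_AREA))
for c in ('top','side','wrist'): print(c,camera_info(c))
for c in ('top','side'):
  for l in ('console','paddle','dome_top','paddle_near','paddle_far','keys','screwdriver','spare_button','parts_tray','cup','tin','headphones'):
    r=place_of(c,l)[:2]; print(c,l,[(np.round(np.array(x['location'])*[640,400],1),round(x['p'],2)) for x in r])
E
```

```text
pics
{'time_s': np.float64(0.0), 'qpos': array([ 7.5459e+01,  1.8350e+01,  8.9708e+01, -3.0000e-03,  7.2044e+01,
       -1.1460e+00]), 'qvel': array([-0.004,  0.063,  0.057, -0.085, -0.042, -0.032]), 'effort': array([ 1.0000e-03, -4.1247e+01, -2.3197e+01,  7.3000e-02,  4.6000e-02,
       -0.0000e+00]), 'ee_pos': array([133.071, 558.78 , 176.723]), 'ee_rot': array([-179.796,   89.897, -103.19 ]), 'force': array([ 0.1  , -0.038, -1.085]), 'torque': array([-0.013, -0.007, -0.029]), 'gripper_width': np.float64(91.217)}
top {'intrinsics': array([[508.20857364,   0.        , 317.78684734],
       [  0.        , 508.20857364, 196.29278155],
       [  0.        ,   0.        ,   1.        ]]), 'k1': 0.03384845460425676, 'origin': array([ 356.71785035,   11.28821926, 1276.49562356]), 'orientation': array([-169.98550727,    0.79223049,  -89.59048445])}
side {'intrinsics': array([[466.98587538,   0.        , 313.9423317 ],
       [  0.        , 466.98587538, 197.92690622],
       [  0.        ,   0.        ,   1.        ]]), 'k1': -0.057523765809786576, 'origin': array([  403.01248536, -1006.70
[... 1106 characters left out ...]
)]
top tin [(array([450.1, 200.1]), 0.87)]
top headphones [(array([278.7, 177.7]), 0.4)]
side console [(array([288.8, 226.7]), 0.62)]
side paddle [(array([309.2, 176.1]), 0.62)]
side dome_top [(array([261.6, 234.9]), 0.85)]
side paddle_near [(array([258.3, 234.6]), 0.6), (array([309.2, 184.8]), 0.53)]
side paddle_far [(array([312.5, 186.2]), 0.47)]
side keys [(array([288.2, 212.1]), 0.87)]
side screwdriver [(array([239.9, 202.9]), 0.58)]
side spare_button [(array([301.9, 174.8]), 0.63)]
side parts_tray [(array([262.2, 171.5]), 0.82)]
side cup [(array([324.1, 176.4]), 0.63), (array([259.5, 173.1]), 0.19)]
side tin [(array([329.5, 309.1]), 0.91)]
side headphones [(array([240.1, 334.4]), 0.65)]
```

View pics/both0.png

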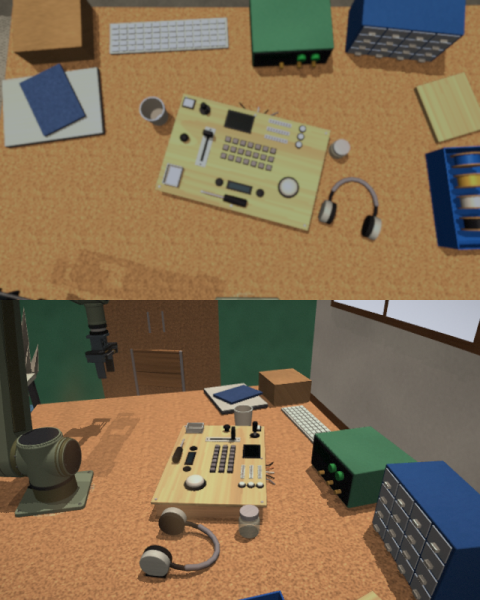

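The top view shows the console rotated a little, with its near edge towards the robot. The dome is at about (385,249), the paddle at (278,176) and the slot runs from about (265,218) to (280,172). I'll zoom in to fit the console pose.

```bash
python3 - <<'E'
import cv2,numpy as np
a=cv2.imread('pics/top0.png')[115:315,195:450]
cv2.imwrite('pics/topc.png',cv2.resize(a,(765,600),interpolation=cv2.INTER_CUBIC))
b=cv2.imread('pics/side0.png')[155:295,195:365]
cv2.imwrite('pics/sidec.png',cv2.resize(b,None,fx=4,fy=4,interpolation=cv2.INTER_CUBIC))
E
```

```text
(no output)
```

View pics/topc.png

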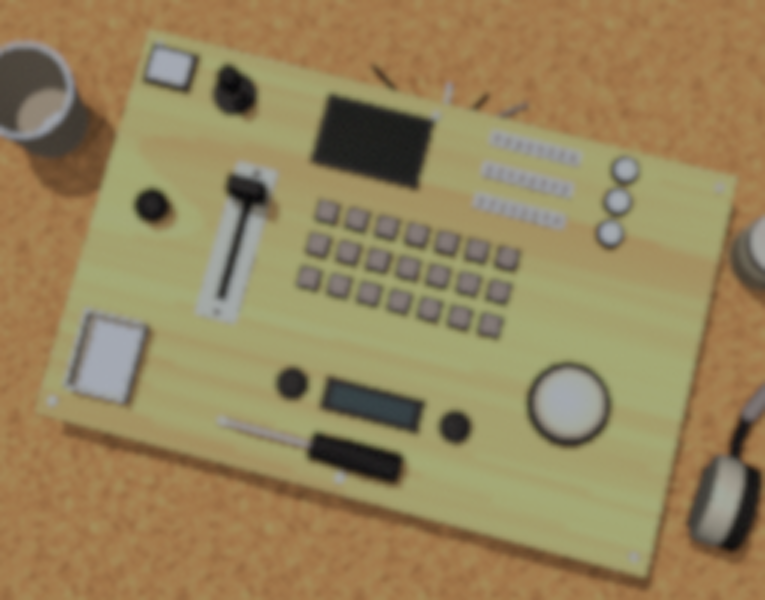

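View pics/sidec.png

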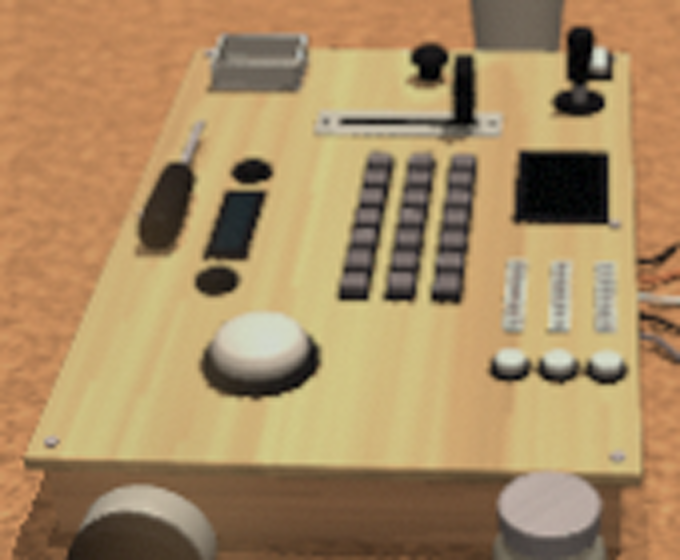

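```bash
cat >> h.py <<'E'
from scipy.spatial.transform import Rotation as R
from scipy.optimize import least_squares
def proj(cam,P,pose=None):
    c=camera_info(cam); P=np.atleast_2d(P)
    if cam=='wrist':
        p,r=pose; Rt=R.from_euler('xyz',r,degrees=True).as_matrix(); H=c['hand_eye']
        Rc=Rt@H[:3,:3]; o=p+Rt@H[:3,3]
    else: Rc=R.from_euler('xyz',c['orientation'],degrees=True).as_matrix(); o=c['origin']
    q=(P-o)@Rc; s=q[:,:2]/q[:,2:]; s=s*(1+c['k1']*(s**2).sum(1,keepdims=True))
    K=c['intrinsics']; return s*[K[0,0],K[1,1]]+K[:2,2]
def c2w(v,P):
    P=np.atleast_2d(P); a=np.radians(v[2]); ca,sa=np.cos(a),np.sin(a)
    return np.c_[v[0]+ca*P[:,0]-sa*P[:,1], v[1]+sa*P[:,0]+ca*P[:,1], P[:,2]]
E
python3 - <<'E'
from h import *
C=np.array([[165,250,60],[165,-250,60],[-165,-250,60],[-165,250,60]],float)
t=np.array([[150,32],[736,178],[645,578],[40,410]])/3+[195,115]
s=np.array([[629,50],[638,474],[28,462],[200,52]])/4+[195,155]
D=[-50,-160,86.]; td=np.array([569,403])/3+[195,115]
def res(v,w=(1,1)): return np.r_[w[0]*(proj('top',c2w(v,C))-t).ravel(), w[1]*(proj('side',c2w(v,C))-s).ravel()]
for w in ((1,1),(1,0),(0,1)):
    f=least_squares(res,[450,0,-14],args=(w,)); print(w,f.x.round(2),np.round(f.fun,1))
    v=f.x; print('dome',c2w(v,D),proj('top',c2w(v,D)),td,proj('side',c2w(v,D)))
    # slot plate / paddle position from top & side
    g=least_squares(lambda u: np.r_[proj('top',c2w(v,[u[0],130,109]))[0]-np.array([248,181])/3-[195,115]],[40]); print('lever top',g.x+30)
    g=least_squares(lambda u: np.r_[proj('side',c2w(v,[u[0],130,109]))[0]-np.array([464,60])/4-[195,155]],[40]); print('lever side',g.x+30)
v=least_squares(res,[450,0,-14]).x
for j in range(0,79,13): print(j,c2w(v,[-30+j,130,85]).round(1))
E
```

```text
(1, 1) [532.7   11.78 -14.47] [-0.  -2.1  1.2 -1.1  0.9 -0.6 -2.1  0.2 -0.5  0.8  0.9  0.5 -2.2 -0.5
 -1.7 -1. ]
dome [[ 444.31767008 -130.65400748   86.        ]] [[386.02682051 248.39063616]] [384.66666667 249.33333333] [[258.93179445 237.11128351]]
lever top [79.2779672]
lever side [80.10317318]
(1, 0) [530.69  11.75 -14.46] [-0.  -1.3  1.2 -0.3  0.9  0.3 -2.1  1.1 -0.   0.  -0.   0.  -0.  -0.
 -0.  -0. ]
dome [[ 442.31025729 -130.69513304   86.        ]] [[386.05928823 249.25534189]] [384.66666667 249.33333333] [[258.04217799 237.22941603]]
lever top [81.21083591]
lever side [82.07940238]
(0, 1) [534.94  12.3  -14.58] [-0.  -0.   0.  -0.   0.  -0.  -0.  -0.   0.3  0.7  1.6  0.3 -1.3 -0.9
 -0.8 -1.2]
dome [[ 446.27369392 -129.95552634   86.        ]] [[385.71187407 247.54659603]] [384.66666667 249.33333333] [[259.76952506 236.83386162]]
lever top [77.0034459]
lever side [77.74270733]
0 [[536.1 145.2  85. ]]
13 [[548.7 141.9  85. ]]
26 [[561.3 138.7  85. ]]
39 [[573.9 135.4  85. ]]
52 [[586.5 132.2  85. ]]
65 [[599.1 128.9  85. ]]
78 [[611.7 125.7  85. ]]
```

```bash
python3 - <<'E'
from h import *
s=state(); M=R.from_euler('xyz',s['ee_rot'],degrees=True).as_matrix(); print(s['time_s'],M.round(3))
z=M[:,2]; print('jaw yaw',np.degrees(np.arctan2(z[1],z[0])))
v=[531.7,11.8,-14.47]; print(c2w(v,[77.5,130,0]),'from',s['ee_pos'])
print('tin',)
E
```

```text
1.3 [[ 0.    -0.973  0.232]
 [ 0.     0.232  0.973]
 [-1.     0.     0.   ]]
jaw yaw 76.60508743135905
[[639.22508834 118.31105754   0.        ]] from [133.21114347 559.39627371 177.59247941]
tin
```

>>> {"api": "drive_tool", "payload": {"plan": [[0,0,-9,50,-44,30,0],[0,0,-18,101,-88,30,0],[0,0,-27,152,-132,30,0],[0,0,-36,202,-176,30,0],[0,0,-45,253,-220,30,0],[0,0,-54,304,-265,30,0],[0,0,-63,354,-309,30,0],[0,0,-72,405,-353,30,0],[0,0,-81,456,-397,30,0],[0,0,-91,506,-441,20,0]], "grip_force": 20}}

```text
time_s: 2.55
ee_pos: [601.8, 151.2, 202.6]
ee_rot: [38.2, 89.9, 23.5]
force: [0.9, 0.5, 1.1]
gripper_width: 0.4
```

>>> {"api": "drive_tool", "payload": {"plan": [[0,0,0,0,0,0,0],[0,0,0,0,0,0,0]]}}

```text
time_s: 2.8
ee_pos: [601.4, 151.3, 202.4]
ee_rot: [80.8, 89.9, 66.1]
force: [-0.5, 0.9, -0.3]
gripper_width: 0.7
```

```bash
python3 - <<'E'
from h import *
s=state(); print({k:np.round(s[k],2) for k in ('time_s','ee_pos','ee_rot','force','gripper_width')})
M=R.from_euler('xyz',s['ee_rot'],degrees=True).as_matrix(); print(M.round(3), np.degrees(np.arctan2(M[1,2],M[0,2])))
pose=(s['ee_pos'],s['ee_rot'])
im=save('wrist','w1').copy()
for l in ('paddle','dome_top','spare_button','keys'): print(l,[(np.round(np.array(x['location'])*[640,400],1),round(x['p'],2)) for x in place_of('wrist',l)[:2]])
v=[531.7,11.8,-14.47]
P=c2w(v,[[48,130,85],[48,130,109],[35,130,60],[-30,130,60],[77.5,130,80],[-50,-160,86]]); px=proj('wrist',P,pose); print(px.round(1))
for p in px: cv2.circle(im,tuple(int(x) for x in p),3,(255,0,0),1)
cv2.imwrite('pics/w1m.png',im[:,:,::-1])
E
```

```text
{'time_s': np.float64(2.8), 'ee_pos': array([601.38, 151.31, 202.38]), 'ee_rot': array([80.79, 89.93, 66.06]), 'force': array([-0.45,  0.9 , -0.33]), 'gripper_width': np.float64(0.68)}
[[ 0.     0.254  0.967]
 [ 0.001  0.967 -0.254]
 [-1.     0.001  0.   ]] -14.72503483958538
paddle [(array([331.7, 207.8]), 0.65)]
dome_top []
spare_button []
keys []
[[332.  206.9]
 [333.2 214.5]
 [318.9 200. ]
 [258.8 200.3]
 [360.6 205.2]
 [251.7 429.5]]
```

View pics/w1m.png

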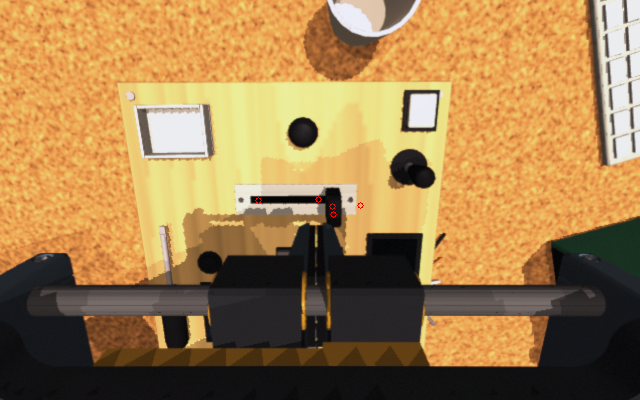

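The wrist view shows the paddle at about (332,207), which matches the fitted model with the lever at 78 mm. Next I go above the gap on the far side and descend.

>>> {"api": "drive_tool", "payload": {"plan": [[0,0,0,38,-33,0,0],[0,0,0,38,-33,0,0],[0,0,0,38,-33,-30,0],[0,0,0,38,-33,-60,0],[0,0,0,38,-33,-90,0],[0,0,0,38,-33,-110,0],[0,0,0,38,-33,-120,0],[0,0,0,38,-33,-120,0]]}}

```text
time_s: 4.05
ee_pos: [638.4, 119.9, 83.0]
ee_rot: [52.5, 89.9, 37.9]
force: [-0.3, 0.5, -0.2]
gripper_width: 0.1
```

>>> {"api": "drive_tool", "payload": {"plan": [[0,0,0,-5,1.3,0,0],[0,0,0,-10,2.6,0,0],[0,0,0,-12,3.1,0,0],[0,0,0,-12,3.1,0,0]]}}

```text
time_s: 4.55
ee_pos: [626.4, 123.1, 83.4]
ee_rot: [45.4, 89.9, 30.8]
force: [-0.8, 0.2, 0.3]
gripper_width: 0.7
```

```bash
python3 - <<'E'
from h import *
s=state(); print({k:np.round(s[k],2) for k in ('time_s','ee_pos','force')})
a=save('side','side1')[155:255,235:365]
cv2.imwrite('pics/s1c.png',cv2.resize(a[:,:,::-1],None,fx=4,fy=4,interpolation=cv2.INTER_CUBIC))
E
```

```text
{'time_s': np.float64(4.55), 'ee_pos': array([626.4 , 123.11,  83.4 ]), 'force': array([-0.77,  0.19,  0.33])}
```

View pics/s1c.png

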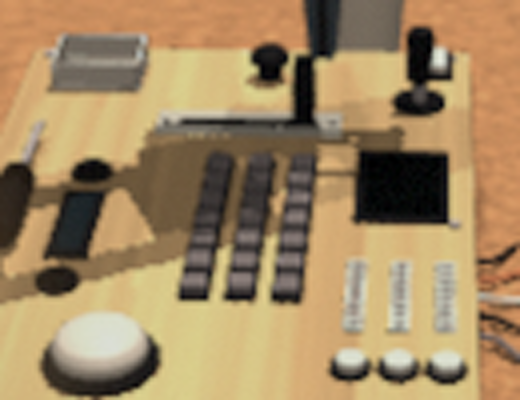

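```bash
python3 - <<'E'
from h import *
s=state();p=s['ee_pos']; v=[531.7,11.8,-14.47]
f=lambda P:(proj('side',P)-[235,155])*4
print(f(p),f(p+[0,0,40]),f(c2w(v,[48,130,109])),f(c2w(v,[48,130,68])),f(c2w(v,[48,130,60])))
print(place_of('side','paddle')[:2])
a=cv2.imread('pics/side1.png')[75:215,240:400]; cv2.imwrite('pics/s1d.png',cv2.resize(a,None,fx=4,fy=4,interpolation=cv2.INTER_CUBIC))
E
```

```text
[[323.22178687  96.73466591]] [[322.5752879   44.76584597]] [[299.47618708  64.12030722]] [[300.49186379 116.80048741]] [[300.68655389 126.89078264]]
[{'location': [0.3736, 0.84], 'p': 0.74}, {'location': [0.4844, 0.4425], 'p': 0.58}]
```

View pics/s1d.png

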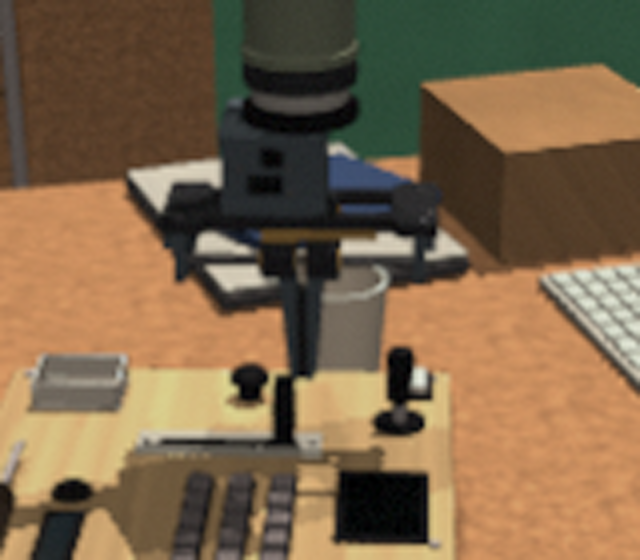

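The side picture shows the fingertip at about row 169, but the measured pose predicts row 179. I'll check this with a fresh side picture and a wrist picture before pushing.

```bash
python3 - <<'E'
from h import *
s=state();pose=(s['ee_pos'],s['ee_rot']);v=[531.7,11.8,-14.47]
w=save('wrist','w2'); a=save('side','side2')
print(s['time_s'],s['ee_pos'],s['qpos'].round(2),np.abs(a.astype(int)-cv2.imread('pics/side1.png')[:,:,::-1]).max())
w=w.copy()
for p in proj('wrist',c2w(v,[[48,130,109],[35,130,60],[-30,130,60]]),pose): cv2.circle(w,tuple(int(x) for x in p),3,(255,0,0),1)
c=cv2.resize(a[115:215,240:400],(640,400),interpolation=cv2.INTER_CUBIC)
cv2.imwrite('pics/ws2.png',cv2.resize(np.vstack([w,c])[:,:,::-1],None,fx=.75,fy=.75,interpolation=cv2.INTER_AREA))
E
```

```text
4.65 [626.54815064 123.03249407  83.16753581] [1.005e+01 2.778e+01 8.872e+01 5.000e-02 6.340e+01 2.461e+01] 73
```

View pics/ws2.png

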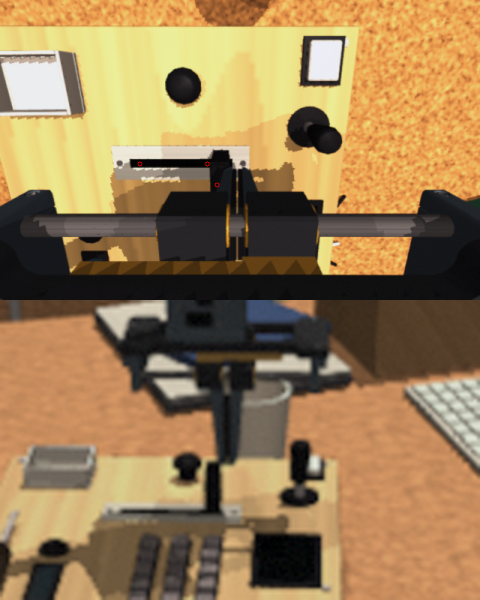

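>>> {"api": "drive_tool", "payload": {"plan": [[0,0,0,-4,1,0,0],[0,0,0,-8,2,0,0],[0,0,0,-8,2,0,0]]}}

```text
time_s: 5.12
ee_pos: [618.1, 125.1, 83.1]
ee_rot: [57.2, 89.9, 42.6]
force: [-0.6, -0.7, 0.3]
gripper_width: 0.4
```

```bash
python3 - <<'E'
from h import *
s=state();print(s['ee_pos'],s['force'])
print('pred start',proj('side',[133.2,559.4,177.6]),proj('side',[133.2,559.4,177.6+79]),proj('side',[133.2,559.4,177.6+115]))
print('now top',proj('top',s['ee_pos']),'w/60',proj('side',s['ee_pos']))
a=cv2.imread('pics/side0.png')[70:150,90:190]; b=save('side','side3')[115:195,270:370,::-1]
cv2.imwrite('pics/s3.png',cv2.resize(np.vstack([a,b]),None,fx=3.7,fy=3.7,interpolation=cv2.INTER_CUBIC))
E
```

```text
[618.13862512 125.09778432  83.06846436] [-0.61760432 -0.67148275  0.33093328]
pred start [[144.27652989 110.40919711]] [[139.83320892  87.18991301]] [[137.75533905  76.24349642]]
now top [[278.09848457 175.31072137]] w/60 [[312.71393384 179.22764062]]
```

View pics/s3.png

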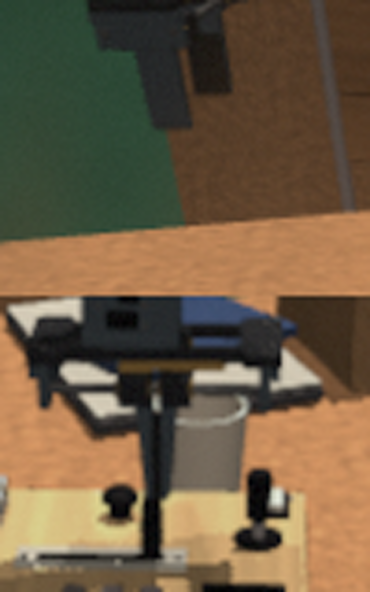

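```bash
python3 - <<'E'
from h import *
v=[531.7,11.8,-14.47]
P=c2w(v,[[-165,250,60],[165,250,60],[48,130,109]]); o=np.array([[118,83],[453,83],[333,214.]])
p0,r0=np.array([601.38,151.31,202.38]),np.array([80.79,89.93,66.06])
print(proj('wrist',P,(p0,r0)).round(1),o)
f=least_squares(lambda d:(proj('wrist',P[:2],(p0+d,r0))-o[:2]).ravel(),[0,0,0]);print(f.x,f.fun)
M=R.from_euler('xyz',r0,degrees=True).as_matrix()
for L in(0,-10,-20,-33): print(L,proj('wrist',p0+M@[L,0,0],(p0,r0)).round(1))
# tool point from side, at three poses: tip pixels
for p,t in (([133.2,559.4,177.6],[141.5,100]),([626.5,123,83.2],[315.7,168.7]),([618.1,125.1,83.1],[270+158/3.7,115+(497-296)/3.7])):
    p=np.array(p,float); print(proj('side',p),t,[round(x,1) for x in least_squares(lambda d:(proj('side',p+[d[0],0,d[1]])-t).ravel(),[0,0]).x],[round(x,1) for x in least_squares(lambda d:(proj('side',p+[d[0],d[1],0])-t).ravel(),[0,0]).x])
E
```

```text
[[114.3  83.5]
 [451.4  81.5]
 [333.2 214.5]] [[118.  83.]
 [453.  83.]
 [333. 214.]]
[-2.21816208  0.92045442  2.05759527] [ 0.0042597   1.00234122 -0.00773186 -1.00141599]
0 [[317.1 228. ]]
-10 [[317.2 233.8]]
-20 [[317.3 240.1]]
-33 [[317.4 249.3]]
[[144.27652989 110.40919711]] [141.5, 100] [np.float64(-2.5), np.float64(36.1)] [np.float64(-23.5), np.float64(121.0)]
[[315.81411229 179.21880534]] [315.7, 168.7] [np.float64(0.0), np.float64(32.5)] [np.float64(12.9), np.float64(64.9)]
[[312.69997443 179.21861294]] [312.7027027027027, 169.32432432432432] [np.float64(0.5), np.float64(30.5)] [np.float64(12.1), np.float64(60.9)]
```

The wrist view (near edge of the fingertips at row 225) and the side views agree. The real fingertips end about 32 mm above the reported TCP, so the fingers have been passing over the paddle. I'll go back to the far side and descend about 32 mm lower by the reported z.

>>> {"api": "drive_tool", "payload": {"plan": [[0,0,0,10,-3,2,0],[0,0,0,20,-6,2,0],[0,0,0,20,-6,0,0],[0,0,0,20,-6,-8,0],[0,0,0,20,-6,-16,0],[0,0,0,20,-6,-24,0],[0,0,0,20,-6,-31,0],[0,0,0,20,-6,-31,0]]}}

```text
time_s: 6.18
ee_pos: [637.8, 119.0, 51.2]
ee_rot: [118.7, 90.0, 104.1]
force: [-0.4, -0.3, -0.4]
gripper_width: 0.5
```

>>> {"api": "drive_tool", "payload": {"plan": [[0,0,0,-4,1,0,0],[0,0,0,-8,2,0,0],[0,0,0,-12,3.1,0,0],[0,0,0,-12,3.1,0,0]]}}

```text
time_s: 6.68
ee_pos: [628.5, 121.5, 51.8]
ee_rot: [12.0, 89.6, -2.5]
force: [6.9, -2.4, -3.5]
gripper_width: 0.5
```

>>> {"api": "drive_tool", "payload": {"plan": [[0,0,0,-4,1,0,0],[0,0,0,-4,1,0,0]]}}

```text
time_s: 6.92
ee_pos: [625.7, 122.3, 52.1]
ee_rot: [11.8, 89.5, -2.7]
force: [3.0, -0.5, -0.9]
gripper_width: 0.7
```

>>> {"api": "drive_tool", "payload": {"plan": [[0,0,0,-5,1.3,0,0],[0,0,0,-10,2.6,0,0],[0,0,0,-15,3.9,0,0],[0,0,0,-20,5.2,0,0],[0,0,0,-25,6.4,0,0],[0,0,0,-30,7.7,0,0],[0,0,0,-35,9,0,0],[0,0,0,-40,10.3,0,0],[0,0,0,-45,11.5,0,0]]}}

```text
time_s: 8.05
ee_pos: [579.5, 134.0, 52.1]
ee_rot: [12.9, 89.6, -1.7]
force: [-0.4, 0.4, -0.7]
gripper_width: 0.1
```

>>> {"api": "drive_tool", "payload": {"plan": [[0,0,0,-5,1.3,0,0],[0,0,0,-10,2.6,0,0],[0,0,0,-15,3.9,0,0],[0,0,0,-20,5.2,0,0],[0,0,0,-23,6,0,0],[0,0,0,-23,6,0,0]]}}

```text
time_s: 8.8
ee_pos: [555.5, 140.3, 52.0]
ee_rot: [14.2, 89.6, -0.4]
force: [-0.2, -0.1, 0.3]
gripper_width: 0.5
```

>>> {"api": "drive_tool", "payload": {"plan": [[0,0,0,-2,0.5,0,0],[0,0,0,-4,1,0,0],[0,0,0,-4,1,0,0]]}}

```text
time_s: 9.18
ee_pos: [553.7, 140.9, 52.2]
ee_rot: [11.9, 89.4, -2.6]
force: [4.9, -2.2, -2.6]
gripper_width: 0.4
```

```bash
python3 - <<'E'
from h import *
s=state();print(s['time_s'],s['ee_pos'],s['force'])
a=save('side','side4'); v=[531.7,11.8,-14.47]
for j in (0,13,78): print(j,proj('side',c2w(v,[-30+j,130,109])).round(1))
print([(np.array(x['location'])*[640,400],x['p']) for x in place_of('side','paddle')])
cv2.imwrite('pics/s4.png',cv2.resize(a[115:215,235:365,::-1],None,fx=5,fy=5,interpolation=cv2.INTER_CUBIC))
E
```

```text
9.175 [553.69121936 140.94531761  52.24428195] [ 4.92346622 -2.22542239 -2.64340563]
0 [[281.6 170.7]]
13 [[286.3 170.7]]
78 [[309.9 171. ]]
[(array([281.792, 174.6  ]), 0.45)]
```

View pics/s4.png

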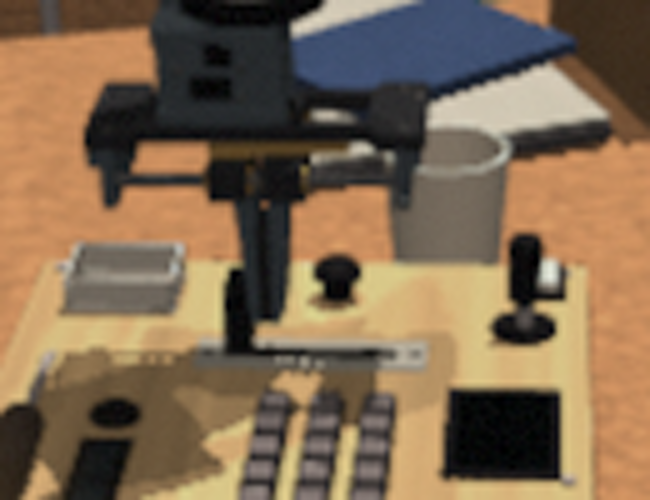

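The paddle is now at column 282, so the lever is at zero (13 mm would be at 286). Now I lift, cross to the near side and descend.

>>> {"api": "drive_tool", "payload": {"plan": [[0,0,0,6,-1.5,0,0],[0,0,0,6,-1.5,20,0],[0,0,0,6,-1.5,50,0],[0,0,0,-15,4,55,0],[0,0,0,-46,11.3,55,0],[0,0,0,-46,11.3,50,0],[0,0,0,-46,11.3,30,0],[0,0,0,-46,11.3,12,0],[0,0,0,-46,11.3,0,0],[0,0,0,-46,11.3,0,0]]}}

```text
time_s: 10.52
ee_pos: [506.6, 152.0, 51.0]
ee_rot: [5.5, 89.6, -9.0]
force: [-0.3, 1.1, 1.4]
gripper_width: 0.4
```

>>> {"api": "drive_tool", "payload": {"plan": [[0,0,0,3,-0.8,0,0],[0,0,0,6,-1.5,0,0],[0,0,0,8,-2,0,0],[0,0,0,8,-2,0,0]]}}

```text
time_s: 11.02
ee_pos: [515.0, 150.0, 51.2]
ee_rot: [7.4, 89.5, -7.1]
force: [0.4, -0.7, -0.5]
gripper_width: 0.5
```

>>> {"api": "drive_tool", "payload": {"plan": [[0,0,0,2,-0.5,0,0],[0,0,0,3,-0.75,0,0]]}}

```text
time_s: 11.28
ee_pos: [518.2, 149.2, 51.3]
ee_rot: [8.3, 89.5, -6.2]
force: [0.2, -0.1, 0.3]
gripper_width: 0.4
```

>>> {"api": "drive_tool", "payload": {"plan": [[0,0,0,2,-0.5,0,0],[0,0,0,3,-0.75,0,0]]}}

```text
time_s: 11.52
ee_pos: [520.3, 148.6, 51.3]
ee_rot: [8.5, 89.6, -6.1]
force: [-4.0, 1.2, 2.1]
gripper_width: 0.6
```

>>> {"api": "drive_tool", "payload": {"plan": [[0,0,0,2,-0.5,0,0],[0,0,0,3,-0.75,0,0]]}}

```text
time_s: 11.78
ee_pos: [520.7, 148.4, 51.3]
ee_rot: [26.7, 89.9, 12.1]
force: [-8.4, 3.3, 6.0]
gripper_width: 0.5
```

>>> {"api": "drive_tool", "payload": {"plan": [[0,0,0,3,-0.75,0,0],[0,0,0,5,-1.25,0,0]]}}

```text
time_s: 12.02
ee_pos: [523.9, 147.7, 51.4]
ee_rot: [175.7, 89.9, 161.1]
force: [-3.0, 1.1, 1.8]
gripper_width: 0.2
```

>>> {"api": "drive_tool", "payload": {"plan": [[0,0,0,2,-0.5,0,0],[0,0,0,3,-0.75,0,0]]}}

```text
time_s: 12.28
ee_pos: [527.7, 146.8, 51.4]
ee_rot: [155.7, 89.9, 141.1]
force: [0.7, 0.1, 0.3]
gripper_width: 0.2
```

>>> {"api": "drive_tool", "payload": {"plan": [[0,0,0,2,-0.5,0,0],[0,0,0,4,-1,0,0]]}}

```text
time_s: 12.52
ee_pos: [532.1, 145.7, 51.4]
ee_rot: [135.2, 90.0, 120.6]
force: [0.4, 0.4, -0.5]
gripper_width: 0.6
```

>>> {"api": "drive_tool", "payload": {"plan": [[0,0,0,2,-0.5,0,0],[0,0,0,3,-0.75,0,0]]}}

```text
time_s: 12.78
ee_pos: [532.8, 145.4, 51.4]
ee_rot: [179.5, 89.7, 164.9]
force: [-7.2, 3.3, 5.0]
gripper_width: 0.5
```

>>> {"api": "drive_tool", "payload": {"plan": [[0,0,0,3,-0.75,0,0],[0,0,0,5,-1.25,0,0]]}}

```text
time_s: 13.02
ee_pos: [535.6, 144.7, 51.4]
ee_rot: [-177.8, 89.4, 167.5]
force: [-3.7, 2.7, 2.2]
gripper_width: 0.6
```

>>> {"api": "drive_tool", "payload": {"plan": [[0,0,0,2,-0.5,0,0],[0,0,0,3,-0.75,0,0]]}}

```text
time_s: 13.28
ee_pos: [539.3, 143.8, 51.4]
ee_rot: [-178.6, 89.5, 166.8]
force: [0.1, -0.0, 0.0]
gripper_width: 0.4
```

Contact came at 532, as expected for the 13 mm detent, and the lever then snapped on to 26 mm. Contact for the third click should come at about 545.

>>> {"api": "drive_tool", "payload": {"plan": [[0,0,0,2,-0.5,0,0],[0,0,0,4.5,-1.1,0,0]]}}

```text
time_s: 13.52
ee_pos: [544.3, 142.6, 51.4]
ee_rot: [-179.0, 89.5, 166.3]
force: [0.1, -0.2, -0.1]
gripper_width: 0.1
```

>>> {"api": "drive_tool", "payload": {"plan": [[0,0,0,2,-0.5,0,0],[0,0,0,3,-0.75,0,0]]}}

```text
time_s: 13.78
ee_pos: [544.9, 142.4, 51.4]
ee_rot: [-177.2, 89.2, 168.1]
force: [-7.3, 3.2, 5.2]
gripper_width: 0.5
```

>>> {"api": "drive_tool", "payload": {"plan": [[0,0,0,3,-0.75,0,0],[0,0,0,5,-1.25,0,0]]}}

```text
time_s: 14.02
ee_pos: [547.8, 141.6, 51.4]
ee_rot: [-176.6, 89.0, 168.7]
force: [-4.0, 1.2, 2.3]
gripper_width: 0.0
```

>>> {"api": "drive_tool", "payload": {"plan": [[0,0,0,2,-0.5,0,0],[0,0,0,3,-0.75,0,0]]}}

```text
time_s: 14.28
ee_pos: [551.5, 140.8, 51.4]
ee_rot: [-176.9, 89.1, 168.4]
force: [0.1, -0.5, -0.7]
gripper_width: 0.4
```

>>> {"api": "drive_tool", "payload": {"plan": [[0,0,0,-8,2,0,0],[0,0,0,-12,3,10,0],[0,0,0,-12,3,40,0],[0,0,0,-12,3,70,0],[0,0,0,-35,-55,70,0],[0,0,0,-60,-110,70,0],[0,0,0,-80,-165,70,0],[0,0,0,-95,-220,70,0],[0,0,0,-108,-271,70,0],[0,0,0,-108,-271,70,0]]}}

```text
time_s: 15.52
ee_pos: [442.8, -132.9, 122.3]
ee_rot: [-173.8, 89.1, 171.2]
force: [-0.2, 1.0, -0.4]
gripper_width: 0.3
```

```bash
python3 - <<'E'
from h import *
s=state();print(s['time_s'],s['ee_pos'],s['ee_rot'],s['force']); pose=(s['ee_pos'],s['ee_rot'])
a=save('side','side5'); t=save('top','top5'); v=[531.7,11.8,-14.47]
for j in (26,39,52): print(j,proj('side',c2w(v,[-30+j,130,109])).round(1),proj('top',c2w(v,[-30+j,130,109])).round(1))
for c in('side','top'): print([(np.array(x['location'])*[640,400],x['p']) for x in place_of(c,'paddle')[:2]])
p=s['ee_pos']+[0,0,32]; print('tip side',proj('side',p),'dome side',proj('side',c2w(v,[-50,-160,86])))
w=save('wrist','w5'); print('wrist dome pred',proj('wrist',c2w(v,[-50,-160,86]),pose))
c=a[125:275,215:365]; d=t[150:300,235:435]
cv2.imwrite('pics/s5.png',np.hstack([cv2.resize(x,None,fx=2.6,fy=2.6,interpolation=cv2.INTER_CUBIC) for x in (c[:,:130],d[:,30:])])[:,:,::-1])
E
```

```text
15.525 [ 442.78448028 -132.92129199  122.25889959] [-173.81332777   89.14033942  171.20592289] [-0.24527806  0.9688981  -0.37080407]
26 [[291.  170.8]] [[270.8 197.1]]
39 [[295.7 170.9]] [[272.3 191.8]]
52 [[300.4 170.9]] [[273.8 186.5]]
[(array([294.272, 176.92 ]), 0.47)]
[(array([272. , 191.2]), 0.48)]
tip side [[256.06331644 211.7888435 ]] dome side [[258.48183706 237.15997022]]
wrist dome pred [[317.56995572 207.77318653]]
```

View pics/s5.png

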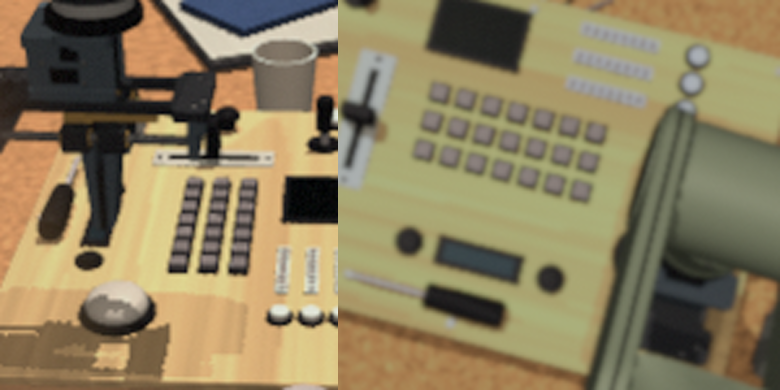

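The paddle matches the third detent in both views: side column about 296, top (272,191). The fingertip in the side view is at about (252,218), slightly off the prediction. I'll descend a little and compare tip and dome before pressing.

>>> {"api": "drive_tool", "payload": {"plan": [[0,0,0,0.5,2,-12,0],[0,0,0,0.5,2,-25,0],[0,0,0,0.5,2,-25,0]]}}

```text
time_s: 16.15
ee_pos: [443.2, -126.3, 95.0]
ee_rot: [-178.6, 88.9, 166.9]
force: [1.0, 0.3, 0.1]
gripper_width: 0.6
```

```bash
python3 - <<'E'
from h import *
s=state();print(s['time_s'],s['ee_pos'],s['ee_rot'],s['force']); pose=(s['ee_pos'],s['ee_rot'])
M=R.from_euler('xyz',s['ee_rot'],degrees=True).as_matrix(); print(M.round(3))
a=save('side','side6').copy(); w=save('wrist','w6').copy(); v=[531.7,11.8,-14.47]
for c,im in(('side',a),('wrist',w)):
  print(c,[(np.round(np.array(x['location'])*[640,400],1),x['p']) for x in place_of(c,'dome_top')[:1]])
  D=c2w(v,[-50,-160,86]); print(' dome',proj(c,D,pose))
  for L in(0,-20,-32): print(L,proj(c,s['ee_pos']+M@[L,0,0],pose).round(1), proj(c,s['ee_pos']+M@[L,16,0],pose).round(1),proj(c,s['ee_pos']+M@[L,-16,0],pose).round(1))
c=cv2.resize(a[165:265,205:305],(450,450),interpolation=cv2.INTER_CUBIC)
d=cv2.resize(w[100:275,240:375],(347,450),interpolation=cv2.INTER_CUBIC)
cv2.imwrite('pics/s6.png',np.hstack([c,d])[:,:,::-1])
E
```

```text
16.15 [ 443.17929361 -126.31062719   95.02447027] [-178.55882153   88.86359111  166.91789675] [1.02991747 0.25018839 0.11117122]
[[-0.019  0.251  0.968]
 [ 0.004  0.968 -0.251]
 [-1.    -0.    -0.02 ]]
side [(array([259.9, 233.6]), 0.53)]
 dome [[258.48183706 237.15997022]]
0 [[257.9 232.8]] [[259.1 228.8]] [[256.8 236.8]]
-20 [[257.5 225.3]] [[258.6 221.4]] [[256.3 229.3]]
-32 [[257.2 220.8]] [[258.3 216.9]] [[256.  224.7]]
wrist [(array([315.9, 225.1]), 0.9)]
 dome [[319.12119944 228.96538673]]
0 [[317.1 228.1]] [[317.1 204.8]] [[317.2 250.4]]
-20 [[317.3 240.1]] [[317.3 214.9]] [[317.3 264.3]]
-32 [[317.4 248.5]] [[317.4 221.9]] [[317.4 273.9]]
```

View pics/s6.png

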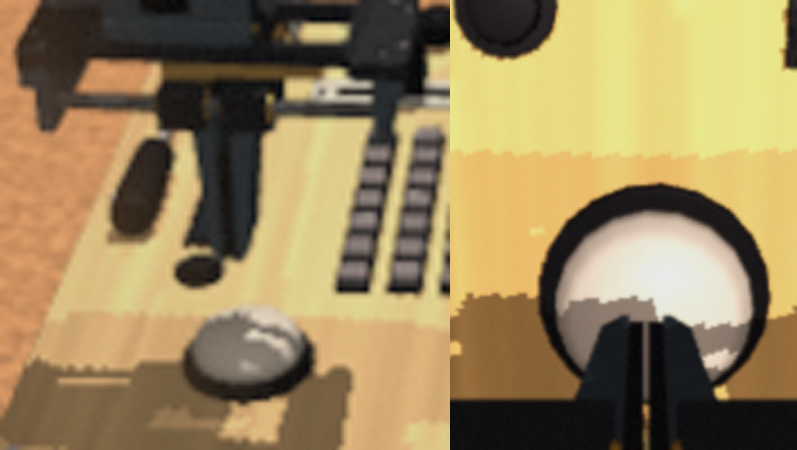

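The tip is about 33 mm above the reported TCP again, and centred on the dome within about 3 mm. Contact is expected at reported z of about 53.

>>> {"api": "drive_tool", "payload": {"plan": [[0,0,0,0,-1,-15,0],[0,0,0,0,-1,-28,0],[0,0,0,0,-1,-36,0],[0,0,0,0,-1,-38,0],[0,0,0,0,-1,-38,0]]}}

```text
time_s: 16.98
ee_pos: [444.8, -128.2, 58.8]
ee_rot: [-177.5, 89.1, 167.9]
force: [0.3, -0.2, -0.2]
gripper_width: 0.2
```

>>> {"api": "drive_tool", "payload": {"plan": [[0,0,0,0,0,-3,0],[0,0,0,0,0,-5,0],[0,0,0,0,0,-5,0]]}}

```text
time_s: 17.35
ee_pos: [444.7, -128.2, 53.8]
ee_rot: [-177.7, 89.1, 167.7]
force: [-1.1, -0.4, 0.4]
gripper_width: 0.5
```

>>> {"api": "drive_tool", "payload": {"plan": [[0,0,0,0,0,-2,0],[0,0,0,0,0,-4,0],[0,0,0,0,0,-4,0]]}}

```text
time_s: 17.73
ee_pos: [444.7, -128.2, 49.7]
ee_rot: [-177.6, 89.1, 167.8]
force: [-0.2, -0.2, 0.9]
gripper_width: 0.1
```

>>> {"api": "drive_tool", "payload": {"plan": [[0,0,0,0,0,-2,0],[0,0,0,0,0,-4,0],[0,0,0,0,0,-4,0]]}}

```text
time_s: 18.1
ee_pos: [444.8, -128.2, 45.8]
ee_rot: [-177.5, 89.1, 167.9]
force: [-0.5, -0.3, 3.4]
gripper_width: 0.4
```

>>> {"api": "drive_tool", "payload": {"plan": [[0,0,0,0,0,-2,0],[0,0,0,0,0,-4,0],[0,0,0,0,0,-5,0],[0,0,0,0,0,-5,0]]}}

```text
time_s: 18.6
ee_pos: [444.9, -128.3, 43.0]
ee_rot: [-177.1, 89.2, 168.3]
force: [-6.2, 1.4, 23.0]
gripper_width: 0.1
```

The button is bottomed: force rose from 3.4 N to 23 N after about 6 mm of travel. Now I release and rise clear.

>>> {"api": "drive_tool", "payload": {"plan": [[0,0,0,0,0,5,0],[0,0,0,0,0,15,0],[0,0,0,0,0,35,0],[0,0,0,0,0,60,0],[0,0,0,0,0,90,0],[0,0,0,0,0,120,0],[0,0,0,0,0,120,0],[0,0,0,0,0,120,0]]}}

```text
time_s: 19.6
ee_pos: [444.3, -128.1, 162.1]
ee_rot: [-177.8, 89.1, 167.6]
force: [-0.9, 0.4, 0.4]
gripper_width: 0.7
```

```bash
python3 - <<'E'
from h import *
s=state();print(s['time_s'],s['ee_pos'],s['force'])
a=save('side','side7'); t=save('top','top7')
for c in('side','top'):
  for l in('paddle','dome_top','spare_button','tin','screwdriver','parts_tray','cup'): print(c,l,[(np.round(np.array(x['location'])*[640,400],1),x['p']) for x in place_of(c,l)[:1]])
x=cv2.resize(a[150:300,205:355],(560,560),interpolation=cv2.INTER_CUBIC); cv2.imwrite('pics/s7.png',x[:,:,::-1])
E
```

```text
19.6 [ 444.28965624 -128.05956174  162.13215138] [-0.85639681  0.36962875  0.37165105]
side paddle [(array([296.5, 176.1]), 0.61)]
side dome_top [(array([260.2, 235.8]), 0.78)]
side spare_button [(array([303.2, 174.7]), 0.49)]
side tin [(array([304.2, 172.6]), 0.74)]
side screwdriver [(array([240.6, 206. ]), 0.52)]
side parts_tray [(array([260.5, 171.8]), 0.44)]
side cup [(array([322.3, 180.7]), 0.78)]
top paddle [(array([275. , 193.6]), 0.68)]
top dome_top []
top spare_button [(array([213.3, 152.3]), 0.71)]
top tin [(array([451.6, 200.1]), 0.87)]
top screwdriver [(array([298.7, 264.2]), 0.56)]
top parts_tray [(array([227.9, 234.7]), 0.74)]
top cup [(array([213. , 151.9]), 0.9)]
```

View pics/s7.png

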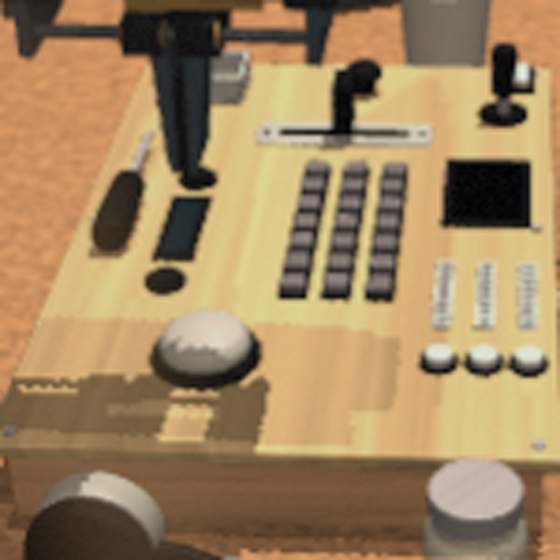

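The dome is up at about (260,236). The paddle stands mid-slot at column 296.5, the third detent. The loose things are in place and the arm is clear, so I'm handing in.

```bash
python3 -c "
from workcell import *
print(env.job_done())"
```

```text
the job is handed in; nothing more can be done
None
```

The job is done and handed in at about 20 s of the 61 s allowed. The interface gives no verdict, so success rests on my own checks.

**What I did**
1. I pushed the lever back to zero with the closed fingers on the paddle's far side. The side camera confirmed zero: paddle at column 282, where 281.6 was predicted.
2. I pushed it away by three separate clicks. Each showed a contact force of about 8–11 N and then a drop to about 0 N. The contact points were about 12.5 mm apart along x, against 13 mm between detents.
3. I pressed the dome. It bottomed at 23 N after roughly 6 mm of travel, and I released it.

**Last checks**
- **Lever:** the paddle was at column 296.5 in the side view, where 295.7 is predicted for 39 mm. In the top view it was at (275, 193.6), with (272, 192) predicted. That is within a few mm, not exact.
- **Dome:** it was up again, and the wrist force was about 1 N with the arm clear above the panel.
- **Loose things:** they looked unmoved where the side view showed them. Some network reports were clearly wrong, such as the tin and spare button in the wrong places, so I relied on the picture.

**Disagreement found:** the real fingertips end about 33 mm above the reported TCP. My first push therefore passed over the paddle without touching it. I corrected for this in every later move.

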